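# Load photo blocks into a ratchet-locked hold-down jig

### The arm

A 6-joint arm with a two-finger parallel gripper is mounted at the origin on a cart in front of the work surface, level with it; the furniture and walls round the work are solid. World frame = base frame: x ahead of the robot, y to its left, z up, the work surface at z = 0. Lengths are in mm, angles in rad, forces in N, time in s.
With the tool pointing down it reaches from about 400 to 925 mm from the base axis. Payload 12.5 kg.
Tool frame: the origin (TCP) lies between the finger pads; the fingertips stand 19 mm ahead of it and the grasp point (between the pads) is the TCP (env.nose_length is the distance from the TCP to the fingertips, in mm); z points along the fingers, y is the line along which they close (so a half turn about z gives the same grasp; the last joint's range is limited). The gripper opens to 95 mm and grips with 3 to 60 N. Pads are 20 mm wide; open, the fingers measure 119 mm over their backs; the gripper's body (75 mm by 180 mm) begins 59 mm behind the grasp point.
Start: joints at [1.011, 0.491, 1.559, -0, 1.092, -0.106], TCP at [273.976, 561.767, 233.661] pointing down, gripper open.
Joint ranges: [-3.1, 3.1], [-0.84, 2.19], [0.05, 2.79], [-1.13, 4.28], [0.06, 2.93], [-2.69, 2.69]. Speed limits (rad/s): [2.22, 2.22, 2.79, 3.14, 3.14, 3.14].

### API

Orientations are given as [roll, pitch, yaw] about the fixed x, y, z axes, in that order (R = Rz(yaw) Ry(pitch) Rx(roll)).
In Python, from cell import env gives the robot as it stands. The module is installed in compiled form; this text tells all that it offers.
- The arm moves only by the tool drive_tool, never from a script. Its argument "rows" is a list that holds one entry, the list of rows, each a list of 7 numbers: the shift along the tool's x, y, z scaled (see below), then the turn, a rotation vector about the tool's x, y, z scaled (see below), then the opening, from 0 (shut) to 1 (fully open). In form: [[[tx, ty, tz, ax, ay, az, jaw], ...]]. A call has 1 to 5 rows; each row shifts and turns the commanded pose from where the row before left it, along the tool's axes as they then stand; what a row does not reach is not made up. The controller multiplies each number of a shift by 250 mm and each number of a turn by 180 degrees. A row lasts 1/8 s, in which the tool goes at most 62.5 mm and 10.7 degrees, less where a joint would pass 70% of its speed; a pose out of reach is approached as far as the arm can. A call with a number of a shift or a turn outside -1 to 1 is refused whole. A call with a gripper value outside its range is refused whole. The fingers move at their own pace and stop on an object; the grip force is fixed at half the most. Time passes only in rows, so rows that do not move let the fingers close. It gives the time, the measured TCP pose, the force, the opening and the grip force at its end, in the units of the state.
- env.state(): the state, without advancing time (a new reading comes with each control period).
- env.read_camera(name): name is "scene" or "top"; returns a dict with "color" (400x640x3 uint8, blue, green, red), "camera_matrix" (3x3 intrinsics, pixels), "pose" (4x4, takes a point from camera to world coordinates). Camera axes: x right, y up, looking along -z (the intrinsics and any distortion apply to the point x, -y, -z); pixel columns grow to the right and rows downward; lengths in mm; the calibration is good to about 2 mm. A picture is of the moment at which its call begins. There is no depth.
- env.job_done(): hands the job in; it is judged then, once.
Trained networks look in a picture, given as the dict that the camera call returned (one of the last four; its "shot" number tells which), for a name from the list of things; names that differ only in an ending like _2 or _b are one class to them, and where a whole thing is asked for, a point or a joint stands for the part that bears it (a point fixed in the world has none). Each returns a list of dicts, best first, with "score" (0 to 1); they miss things now and then, are a little off and sometimes report something else, mostly with a low value. They report only what shows in the picture. A call takes as long as a camera call.
- env.search_frame(name, picture): "at" ([x, y, z] in mm, in the coordinates of the camera as it stood for that picture, good to about 4 mm: the middle of the surface that is visible of it).
- env.place_of(name, picture): "at" ([x, y, z] in mm, in the coordinates of the camera as it stood for that picture, good to about 4 mm: a listed point, or the origin of a listed thing).
The state is a dict: "t": time; "joints": joint angles; "qvel": joint speeds; "tau": joint torques, N m; "eef_pos": TCP position; "tcp_rot": TCP orientation; "ft_force": force on the tool from outside, world axes, zero at the start; "moment": the same for the moment, N m; "opening": opening from 0.0 (shut) to 1.0 (fully open); "grip_force": force on a finger pad.
Only numpy, scipy, OpenCV 4.12 (cv2) and the standard library are available. Lean on these libraries where they do the work, as an engineer would, in place of code of your own. Each camera call takes 0.05 s, during which the arm holds its last target. There are 200 camera calls.

### The job

Load the wooden photo blocks on the bench into the hold-down jig. Flip the ratchet's direction lever over to the loosening side, swing the ratchet handle to loosen the bolt until its locking dog is well clear, and tip the hold-down frame fully back; then push every block across the bench, without lifting it, into the jig and up against the back fence. Finally shut the frame down over the blocks, flip the lever back to the tightening side and swing the handle back until the bolt is tight again, leaving the loose tape roll and black-capped marker where they are.

Things in the scene. Friction and masses are not known exactly. Their poses are not given: they have to be found in the camera images.
- jig: Aluminium jig, fixed. Its x points away from the robot to the back fence, y left, z up, origin on the bench. Fence front face at x=+45 mm (34 high); side walls' inner faces at y=+-118 mm (18 high), from x=-33 to +45, flaring outwards to x=-57. No floor; the mouth at x=-33 is open once the frame is up. Up to three blocks in one row against the fence: centres e.g. at x=+15, y=-76, 0, +76 mm.
- frame_hinge (a point): Middle of the frame's hinge line (along jig y), at jig x=+51, y=0, z=41 mm.
- bolt_axis (a point): Point on the upright axis that bolt and ratchet handle turn about, at jig x=-30, y=-175 mm; given at the grip's height, 67 mm above the bench. The ratchet head is 56 mm across, top at z=79 mm.
- direction_lever (a joint): Direction lever on top of the ratchet head, upright pivot 13 mm from the bolt axis towards the grip. Standing at the grip end and looking at the head: +0.4 (stop) = finger tab to the right, TIGHTENS; -0.4 (stop) = tab to the left, LOOSENS; 0 = along the grip, engages neither way. Stays where it is left (0.7 N at the tab); tab moves 30 mm stop to stop.
- lever_tip (a point): Middle of the lever's finger tab, 38 mm from the lever's pivot, z about 96 mm; the tab is 16 mm long, 9 mm wide, and stands from z=80 to 104 mm.
- ratchet (a joint): Ratchet handle, rad, grows anticlockwise from above (loosening), -0.4 to 1.5. At 0 the grip points from the bolt along jig (-0.825, +0.565), at 1.2 along (-0.825, -0.565). Stays put; 1 N at the grip idle, 4 N driving. Single-tooth clutch, 0.1 to 0.2 rad play: drives the bolt only from the bolt's own angle, idles the other way; flip the lever only with handle and bolt angles within 0.15 rad.
- ratchet_grip (a point): Point to take the round ratchet grip (20 mm thick, centre 67 mm above the bench), 130 mm from the bolt axis; the grip runs from 65 to 175 mm from the axis.
- clamp_bolt (a joint): Hex bolt with its flat locking dog under the ratchet head: 0 = tight (stop), dog over the frame's side tab; 1.35 = fully loose (stop), anticlockwise from above. From about 0.5 the dog is off the tab. Stiff, 0.35 N m; turned only by the ratchet.
- hold_frame (a joint): Dark steel hold-down frame hinged on the fence: 0 = shut over the blocks (flat, its front lip reaching down to 8 mm above the bench closes the mouth at x=-32 mm), grows as its front is tipped up and back to 1.95 (stop; 1.57 upright). Stiff hinge, stays where it is left (0.2 N m).
- frame_handle (a point): Middle of the frame's round handle bar (10 mm thick, along jig y, 80 mm long, posts at +-34 mm from the middle), its centre 40 mm above the top of the front bar; shut it is at jig x=-32, y=0, z=75 mm; it moves on a circle of 90 mm about the hinge line. When tipped back, the front bar stands 40 mm nearer the robot than the handle: open the fingers little there.
- heat_tape: Loose tan tape roll lying flat, 60 mm across, 13 mm high; origin under its centre. Leave alone.
- marker_0: Loose black-capped marker lying on the bench, 128 mm long; origin under its middle. Leave alone.
- block_0: Loose wooden photo block, 60 x 60 x 20 mm, with a white face on top; origin under its centre, sides along its x and y. All blocks are alike; some may be absent.
- block_1: Loose wooden photo block, 60 x 60 x 20 mm, with a white face on top; origin under its centre, sides along its x and y. All blocks are alike; some may be absent.
- block_2: Loose wooden photo block, 60 x 60 x 20 mm, with a white face on top; origin under its centre, sides along its x and y. All blocks are alike; some may be absent.

How it is judged (in metres and radians):
On the way, in this order (a step that is already met when the one before it is completed fails the run):
1. the direction lever is flipped to the loosening side while the bolt is still tight (value of joint direction_lever below -0.25 rad and value of joint clamp_bolt below 0.1 rad), for 0.1 s.
2. the bolt is loosened with the ratchet: bolt past 0.8 rad, handle swung with it, lever on the loosening side (value of joint clamp_bolt above 0.8 rad and value of joint ratchet above 0.7 rad and value of joint direction_lever below -0.2 rad), for 0.1 s.
3. the hold-down frame is tipped back past 1.4 rad (value of joint hold_frame above 1.4 rad), for 0.1 s.
4. every block lies flat in the jig within 15 mm of the back fence (x of block_0 in the frame of jig between 0 and 0.022 m and y of block_0 in the frame of jig between -0.094 and 0.094 m and height (world z) of each of block_0, block_1, block_2 below 0.006 m and angle between each of block_0, block_1, block_2's own z axis and vertical below 0.1 rad and x of block_1 in the frame of jig between 0 and 0.022 m and y of block_1 in the frame of jig between -0.094 and 0.094 m and x of block_2 in the frame of jig between 0 and 0.022 m and y of block_2 in the frame of jig between -0.094 and 0.094 m), for 0.2 s.
5. the frame is shut over the blocks, the bolt still loose (value of joint hold_frame below 0.08 rad and value of joint clamp_bolt above 0.5 rad), for 0.2 s.
At the end, for the whole second after the job is handed in: Every block lies flat and at rest in the jig, between the side walls and within 15 mm of the back fence; the frame is shut (below 0.08 rad), the bolt tight (below 0.15 rad) and the direction lever on the tightening side (above 0.25) (all of step 4 and value of joint hold_frame below 0.08 rad and value of joint direction_lever above 0.25 rad and value of joint clamp_bolt below 0.15 rad and linear speed of each of block_0, block_1, block_2 below 0.02 m/s); the robot touches nothing.
It fails at once if a block is lifted off the bench (over 30 mm) (height (world z) of any of block_0, block_1, block_2 above 0.03 m).
It fails at once if the loose tape roll or black-capped marker is moved more than 40 mm (distance of any of heat_tape, marker_0 from where it was at the start of the episode above 0.04 m).
Of block_0, block_1, block_2 only 2 to 3 are there at a start; the rules pass over those that are not, and their reading is None.
At some moment in a run one of block_0, block_1, block_2 may be knocked a few centimetres aside while the robot is not near it.
Once in a run the grip may slacken for a moment while it holds something.
It also fails if it takes over 210 s, if anything falls off the work surface, if the arm or the gripper's body presses on something with over 40 N, if the wrist force passes 120 N, or if a joint passes its speed limit or range.

## Working session

There is one attempt and no reset: what is moved stays moved. The work goes in short steps, Python scripts to look and compute and a tool call to move; the robot and the scene stay as the last step left them, time stands still between calls to the robot, and variables do not carry over. Pictures are saved under pics/ and viewed, at most 14 in all, crops included, and the job is handed in when it is done.

Besides the shell and the picture viewer there is one more tool, called after "Emit:" as name(argument=value, ...) on one line, values as JSON. drive_tool: Moves the arm, as the interface text tells. Its arguments: {"type":"object","properties":{"rows":{"type":"array","items":{"type":"array","items":{"type":"array","items":{"type":"number","minimum":-1,"maximum":1}}}}},"required":["rows"]}

```bash
mkdir -p pics; cat > h.py <<'E'
import numpy as np, cv2, sys
from cell import env
from scipy.spatial.transform import Rotation as Ro
def shot(cam,fn=None):
    p=env.read_camera(cam)
    if fn: cv2.imwrite('pics/'+fn,p['color'])
    return p
def w(p,at):
    P=np.array(p['pose']);return P[:3,:3]@np.array(at)+P[:3,3]
def find(p,n,fn='place_of',k=3):
    return [(round(d['score'],2),w(p,d['at']).round(1).tolist()) for d in getattr(env,fn)(n,p)[:k]]
def pix(p,pt):
    P=np.array(p['pose']);c=P[:3,:3].T@(np.array(pt)-P[:3,3]);K=np.array(p['camera_matrix'])
    v=K@np.array([c[0],-c[1],-c[2]]);return (v[:2]/v[2]).round(0)
def ray(p,u,v,z):
    P=np.array(p['pose']);d=np.linalg.inv(np.array(p['camera_matrix']))@[u,v,1];d=P[:3,:3]@[d[0],-d[1],-d[2]]
    o=P[:3,3];return (o+d*(z-o[2])/d[2]).round(1)
E
python3 - <<'E'
from h import *
print(env.state())
for c in('scene','top'):
    p=shot(c,c+'1.png');print(c,np.array(p['pose']).round(2).tolist())
    for n in 'jig frame_hinge bolt_axis lever_tip ratchet_grip frame_handle heat_tape marker_0 block_0'.split():
        print(n,find(p,n))
E
```

```text
{'t': 0.0, 'joints': array([ 1.01140455e+00,  4.91572048e-01,  1.55947846e+00, -1.50139454e-05,
        1.09169433e+00, -1.05598266e-01]), 'qvel': array([-9.32681949e-04, -3.81221754e-04, -2.71036842e-05,  9.90091152e-04,
       -1.32712263e-03,  2.09055717e-04]), 'tau': array([-1.86517187e-03, -6.12643075e+01, -2.58180499e+01,  6.91342587e-02,
        4.81123442e-02, -6.54783048e-05]), 'eef_pos': array([273.84248637, 561.55250629, 233.04398975]), 'tcp_rot': array([-3.14044548e+00, -1.08201468e-04,  2.68780601e+00]), 'ft_force': array([-0.28957505,  0.0967222 ,  0.13288189]), 'moment': array([ 0.02338727, -0.04229201, -0.01557132]), 'grip_force': 0.0, 'opening': 1.0018849831989034}
scene [[0.09, 0.68, -0.73, -359.59], [-1.0, 0.07, -0.05, -135.93], [0.01, 0.73, 0.69, 919.13], [0.0, 0.0, 0.0, 1.0]]
jig [(0.76, [577.3, -6.2, -2.0])]
frame_hinge [(0.68, [626.3, -18.6, 36.0])]
bolt_axis [(0.62, [532.4, -181.7, 66.0])]
lever_tip [(0.5, [478.4, -160.4, 98.9])]
ratchet_grip [(0.65, [427.8, -100.2, 67.0])]
frame_handle [(0.76, [540.4, -11.6, 72.5]), (0.52, [418.8, -213.1, 0.3])]
heat_tape [(0.7, [417.4, -213.3, -1.8])]
marker_0 [(0.51, [497.9, -324.2, -1.0]), (0.43, [626.1, -20.7, 39.3])]
block_0 [(0.89, [448.6, 13.2, -2.8]), (0.62, [447.0, 118.2, 0.2])]
top [[-0.02, 0.98, -0.18, 372.19], [-1.0, -0.02, 0.01, -88.59], [0.0, 0.18, 0.98, 976.8], [0.0, 0.0, 0.0, 1.0]]
jig [(0.77, [573.9, -11.3, 4.8])]
frame_hinge [(0.78, [622.7, -17.3, 37.6])]
bolt_axis [(0.9, [530.6, -188.9, 70.7])]
lever_tip [(0.46, [483.0, -161.7, 95.2]), (0.41, [543.5, -11.9, 73.7])]
ratchet_grip [(0.87, [435.7, -104.3, 71.6])]
frame_handle [(0.59, [545.9, -15.3, 73.5])]
heat_tape [(0.56, [416.7, -210.8, 2.7])]
marker_0 [(0.6, [494.0, -323.1, 1.2])]
block_0 [(0.72, [444.2, 11.6, 5.0]), (0.58, [444.1, 119.0, -3.0]), (0.27, [433.7, -101.4, 73.1])]
```

View pics/scene1.png

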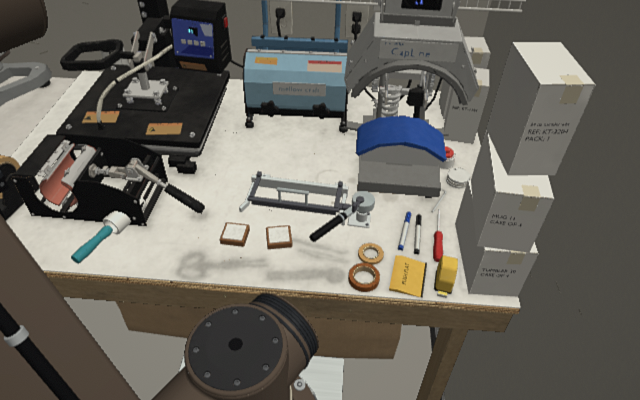

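View pics/top1.png

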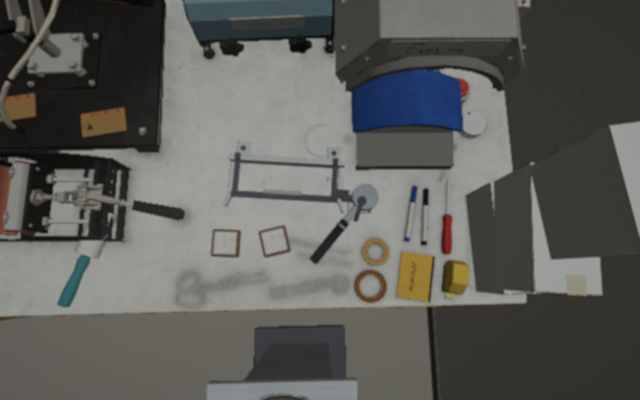

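Two blocks, at about (447,12) and (446,119). In the top view they sit at pixels (275,241) and (225,242). The bolt head is at (364,198), the grip runs down to (315,260), and the tan tape is at (375,250). Next I refine the jig pose.

```bash
cat > m.py <<'E'
from h import *
from scipy.optimize import least_squares
J={'jig':(0,0,0),'frame_hinge':(51,0,41),'bolt_axis':(-30,-175,67),'frame_handle':(-32,0,75)}
obs=[];o={}
for i in range(4):
    for c in('scene','top'):
        p=shot(c)
        for n in list(J)+['lever_tip','ratchet_grip','block_0']:
            f=find(p,n,k=2)
            if not f: continue
            for s,a in f[:2 if n=='block_0' else 1]:
                if s>.4:
                    if n in J: obs.append((J[n],a))
                    else: o.setdefault((c,n+('L' if n=='block_0' and a[1]>60 else '')),[]).append(a)
A=np.array([a for a,b in obs]);B=np.array([b for a,b in obs])
def r(v):
    c,s=np.cos(v[2]),np.sin(v[2]);return np.r_[v[0]+c*A[:,0]-s*A[:,1]-B[:,0],v[1]+s*A[:,0]+c*A[:,1]-B[:,1]]
v=least_squares(r,[575,-9,-.06],loss='soft_l1',f_scale=4).x
print(v.round(3))
def tj(a):
    c,s=np.cos(v[2]),np.sin(v[2]);d=np.array(a[:2])-v[:2];return np.round([c*d[0]+s*d[1],-s*d[0]+c*d[1]],1)
for k,a in o.items(): m=np.median(a,0);print(k,len(a),m.round(1),np.std(a,0).round(1),'jig',tj(m))
p=shot('top');im=cv2.resize(p['color'][120:300,190:430],None,fx=3.2,fy=3.2,interpolation=cv2.INTER_CUBIC)
c,s=np.cos(v[2]),np.sin(v[2])
def W(a): return [v[0]+c*a[0]-s*a[1],v[1]+s*a[0]+c*a[1],a[2]]
for a in [(45,118,34),(45,-118,34),(-33,118,18),(-33,-118,18),(-30,-175,79),(-32,34,75),(-32,-34,75)]:
    q=(pix(p,W(a))-[190,120])*3.2;cv2.circle(im,tuple(int(t) for t in q),3,(0,0,255),-1)
for k,a in o.items():
    q=(pix(p,np.median(a,0))-[190,120])*3.2;cv2.circle(im,tuple(int(t) for t in q),3,(0,255,0),-1)
cv2.imwrite('pics/ov.png',im)
E
python3 m.py
```

```text
[ 5.75995e+02 -1.28550e+01 -8.50000e-02]
('scene', 'lever_tip') 4 [ 479.  -161.6   96.2] [ 14.7 122.5  42. ] jig [ -84.  -156.4]
('scene', 'ratchet_grip') 3 [ 428.3 -100.2   69. ] [0.5 0.5 1.4] jig [-139.8  -99.5]
('scene', 'block_0L') 3 [445.8 118.6   1.6] [1.2 1.9 1.3] jig [-140.9  120. ]
('scene', 'block_0') 5 [445.9  12.6   1.4] [52.5  8.5  2.6] jig [-131.8   14.4]
('top', 'lever_tip') 4 [ 481.3 -161.4   96.4] [1.8 1.3 0.6] jig [ -81.8 -156. ]
('top', 'ratchet_grip') 4 [ 432.7 -102.6   74.6] [1.7 0.9 1.5] jig [-135.2 -101.5]
('top', 'block_0') 4 [443.8  13.2   3.6] [0.8 1.7 0.8] jig [-133.9   14.8]
('top', 'block_0L') 4 [442.7 119.   -3.8] [0.8 0.9 0.9] jig [-144.   120.2]
```

View pics/ov.png

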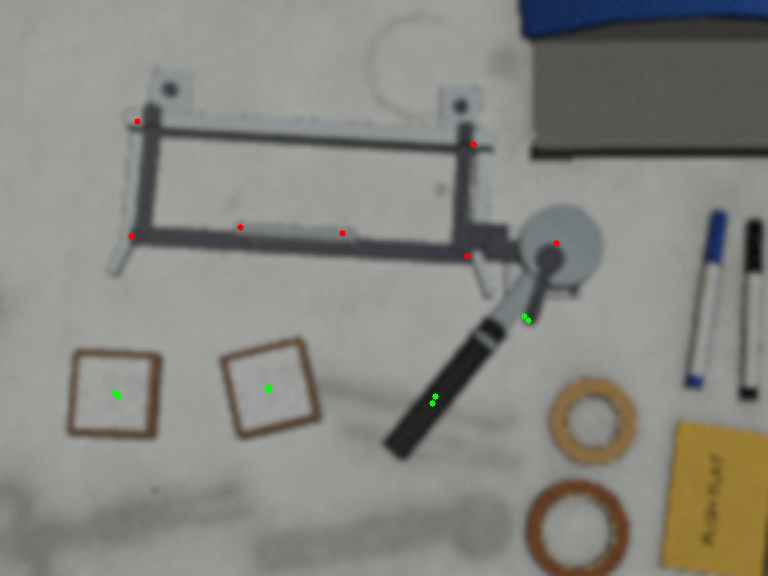

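The overlay fits: the handle bar is at (240-345,230) and the head at (562,245), with a jig yaw of about -0.08. The lever tab is at (531,318), right of the grip line as seen from the grip end.

```bash
cat >> h.py <<'E'
JX,JY,YAW=576,-12.5,-.08
def jw(x,y):
    c,s=np.cos(YAW),np.sin(YAW);return np.array([JX+c*x-s*y,JY+s*x+c*y])
def wj(a):
    c,s=np.cos(YAW),np.sin(YAW);d=np.array(a[:2])-[JX,JY];return np.array([c*d[0]+s*d[1],-s*d[0]+c*d[1]])
def to(x,y,z,yaw=0):  # target in jig coords; yaw of tool y axis rel to jig y
    s=env.state();R=Ro.from_euler('xyz',s['tcp_rot']);T=Ro.from_euler('xyz',[np.pi,0,np.pi+YAW+yaw])
    d=R.inv().apply(np.r_[jw(x,y),z]-s['eef_pos']);r=(R.inv()*T).as_rotvec()
    print('at jig',wj(s['eef_pos']).round(1),s['eef_pos'].round(1),'shift',(d/250).round(3),'turn',(r/np.pi).round(4),'F',s['ft_force'].round(1),'op',round(s['opening'],2))
E
python3 - <<'E'
from h import *
p=shot('top')
print('axis',a:=ray(p,365.6,196.6,79),jw(-30,-175),'tip',t:=ray(p,356.3,219,104),ray(p,355,221,80))
u0=jw(-.825,.565)-jw(0,0);ax=jw(-30,-175)
g=np.array([431,-101.5]);u=(g-ax)/np.linalg.norm(g-ax);print('grip r',np.linalg.norm(g-ax),'ang',np.arctan2(u0[0]*u[1]-u0[1]*u[0],u0@u))
for an in(0.4,0,-.4):
    f=ax+13*u+38*(Ro.from_euler('z',an).as_matrix()[:2,:2]@u);print(an,f.round(1),wj(f).round(1))
print('u jig',wj(u+[JX,JY]).round(3));to(-95,-185,200)
E
```

```text
axis [ 529.3 -188.1   79. ] [ 532.11087737 -184.54285778] tip [ 479.5 -164.6  104. ] [ 478.3 -163.8   80. ]
grip r 130.84160557980206 ang -0.007112781058375378
0.4 [ 485.6 -165.5] [ -77.9 -159.7]
0 [ 492.7 -152.2] [ -71.9 -145.9]
-0.4 [ 504.4 -142.6] [ -61.  -135.4]
u jig [-0.821  0.571]
at jig [-346.9  548.3] [274.  561.8 233.7] shift [-2.009 -2.363  0.134] turn [ 0.     0.    -0.119] F [-0.2 -0.4 -0.3] op 1.0
```

Emit:
drive_tool(rows=[[[0,0,-0.1,0,0,0.037,0],[0,0,-0.1,0,0,0.036,0]]])

```text
t: 4.55
eef_pos: [273.9, 561.7, 284.1]
tcp_rot: [-3.141, 0.0, 2.455]
ft_force: [-0.0, 0.3, 0.2]
opening: 0.846
grip_force: 0.0
```

```bash
cat >> h.py <<'E'
U=np.array([-.82,.571]);L=np.array([.571,.82])
def lv(r,s): return np.array([-30,-175])+r*U+s*L
E
python3 - <<'E'
from h import *
to(-150,200,260,-.605);to(*lv(50,-40),160,-.605);
E
```

```text
at jig [-347.   548.2] [273.9 561.7 284.1] shift [-1.442 -0.695  0.097] turn [-0.0002  0.     -0.0006] F [-0.   0.3  0.2] op 0.85
at jig [-347.   548.2] [273.9 561.7 284.1] shift [-2.491 -1.813  0.498] turn [-0.0002  0.     -0.0006] F [-0.   0.3  0.2] op 0.85
```

Emit:
drive_tool(rows=[[[-0.206,-0.1,0.014,0,0,0,0],[-0.206,-0.1,0.014,0,0,0,0],[-0.206,-0.1,0.014,0,0,0,0],[-0.206,-0.1,0.014,0,0,0,0],[-0.206,-0.1,0.014,0,0,0,0]]])

```text
t: 5.18
eef_pos: [395.3, 300.6, 266.3]
tcp_rot: [3.141, 0.0, 2.459]
ft_force: [1.0, 0.7, -0.9]
opening: 0.32
grip_force: 0.0
```

Emit:
drive_tool(rows=[[[-0.206,-0.1,0.014,0,0,0,0],[-0.206,-0.1,0.014,0,0,0,0],[-0.15,-0.16,0,0,0,0,0],[-0.15,-0.16,0,0,0,0,0],[-0.15,-0.16,0,0,0,0,0]]])

```text
t: 5.8
eef_pos: [454.6, 32.6, 259.3]
tcp_rot: [3.141, 0.0, 2.459]
ft_force: [1.1, 0.3, 0.3]
opening: 0.003
grip_force: 0.0
```

Emit:
drive_tool(rows=[[[-0.15,-0.16,0.08,0,0,0,0],[-0.15,-0.16,0.08,0,0,0,0],[-0.15,-0.16,0.08,0,0,0,0],[-0.15,-0.16,0.08,0,0,0,0],[0,0,0,0,0,0,0]]])

```text
t: 6.42
eef_pos: [469.6, -187.3, 177.7]
tcp_rot: [-3.141, -0.002, 2.454]
ft_force: [0.7, 0.5, 0.9]
opening: 0.007
grip_force: 0.0
```

```bash
python3 - <<'E'
from h import *
to(*lv(50,-40),107,-.605)
E
```

```text
at jig [ -92.1 -182.7] [ 469.6 -187.3  177.7] shift [0.013 0.007 0.283] turn [-0.0001 -0.0005 -0.0007] F [0.7 0.5 0.9] op 0.01
```

Emit:
drive_tool(rows=[[[0.013,0.007,0.14,0,0,0,0],[0,0,0.143,0,0,0,0],[0,0,0,0,0,0,0]]])

```text
t: 6.8
eef_pos: [467.8, -179.9, 107.2]
tcp_rot: [-3.141, -0.004, 2.459]
ft_force: [0.1, -1.0, 1.0]
opening: 0.004
grip_force: 0.0
```

Emit:
drive_tool(rows=[[[0,0.04,0,0,0,0,0],[0,0.04,0,0,0,0,0],[0,0.04,0,0,0,0,0],[0,0.03,0,0,0,0,0],[0,0.01,0,0,0,0,0]]])

```text
t: 7.42
eef_pos: [494.5, -149.8, 108.8]
tcp_rot: [3.141, 0.001, 2.459]
ft_force: [-0.9, -4.0, 1.9]
opening: 0.002
grip_force: 2.0
```

```bash
python3 - <<'E'
from h import *
to(*lv(50,0),107,-.605)
p=shot('scene');im=p['color'][160:280,280:440];cv2.imwrite('pics/l1.png',cv2.resize(im,None,fx=4,fy=4,interpolation=cv2.INTER_CUBIC))
q=shot('top');im=q['color'][150:270,290:450];cv2.imwrite('pics/l2.png',cv2.resize(im,None,fx=4,fy=4,interpolation=cv2.INTER_CUBIC))
for a in(p,q):
  for an in (.4,0,-.4):
    t=jw(*(lv(13+38*np.cos(an),-38*np.sin(an))));print(an,t.round(0),pix(a,[*t,104]))
  print(find(a,'lever_tip'))
E
```

```text
at jig [ -70.2 -143.3] [ 494.5 -149.8  108.8] shift [-0.005 -0.012  0.007] turn [0.0001 0.0004 0.0008] F [-0.9 -4.   1.9] op 0.0
0.4 [ 486. -165.] [356. 203.]
0 [ 493. -152.] [350. 200.]
-0.4 [ 504. -143.] [346. 197.]
[(0.44, [501.6, -138.6, 97.4]), (0.24, [444.3, 10.1, 0.8])]
0.4 [ 486. -165.] [357. 216.]
0 [ 493. -152.] [350. 213.]
-0.4 [ 504. -143.] [345. 207.]
[]
```

View pics/l1.png

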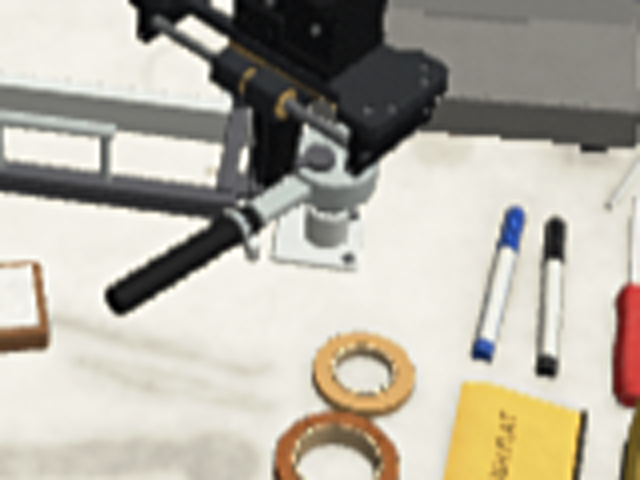

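The finger covers the lever in this view (tab expected near crop (285,150)). The network puts the tip at (502,-139), the loosening side. I back off and check.

Emit:
drive_tool(rows=[[[0,-0.1,0,0,0,0,0],[0,-0.1,-0.1,0,0,0,0],[0.1,-0.1,-0.2,0,0,0,0],[0,-0.2,-0.1,0,0,0,0]]])

```text
t: 8.12
eef_pos: [394.6, -230.6, 210.2]
tcp_rot: [3.141, 0.001, 2.46]
ft_force: [0.1, -1.5, -0.2]
opening: 0.005
grip_force: 0.0
```

```bash
python3 - <<'E'
from h import *
p=shot('scene');q=shot('top')
im=cv2.hconcat([cv2.resize(a['color'][150:270,290:400],None,fx=3.6,fy=4,interpolation=cv2.INTER_CUBIC) for a in(p,q)]);cv2.imwrite('pics/l2.png',im)
for a in(p,q): print(find(a,'lever_tip'),find(a,'ratchet_grip'),find(a,'bolt_axis'))
to(*(np.array([-30,-175])+130*U+35*L),140,-.605)
E
```

```text
[(0.7, [501.2, -140.8, 97.7])] [(0.96, [434.0, -94.9, 69.5])] [(0.6, [533.4, -182.2, 64.7])]
[(0.47, [505.7, -139.0, 97.9])] [(0.71, [438.1, -94.1, 73.0])] [(0.71, [532.1, -186.5, 69.7])]
at jig [-162.2 -231.6] [ 395.8 -230.4  207.6] shift [0.21  0.629 0.271] turn [ 0.0001 -0.0005  0.0009] F [ 0.2 -0.3  0.2] op 0.0
```

View pics/l2.png

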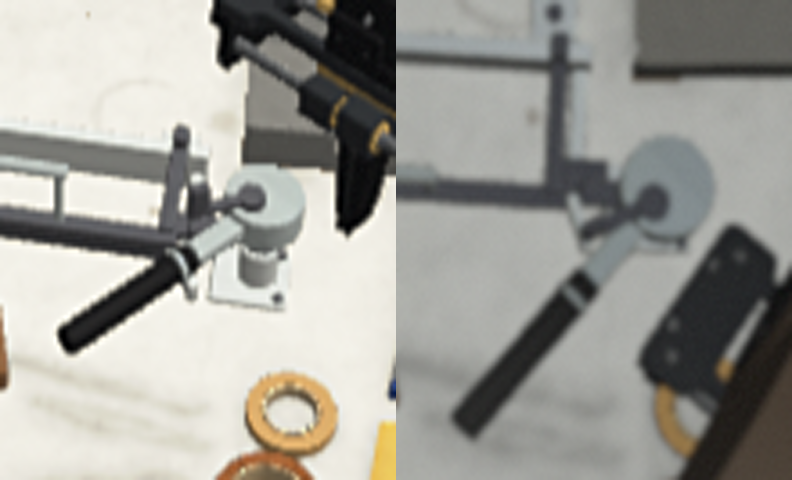

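Lever is now left of the grip (tab at right-hand crop (590,225)), and the handle is near -0.06. Next I move to the grip's left side.

Emit:
drive_tool(rows=[[[0.05,0.15,0.05,0,0,0,0],[0.05,0.15,0.05,0,0,0,0],[0.05,0.15,0.06,0,0,0,0],[0.06,0.19,0.11,0,0,0,0],[0,0,0,0,0,0,0]]])

```text
t: 9.15
eef_pos: [455.7, -70.6, 138.8]
tcp_rot: [-3.14, -0.004, 2.463]
ft_force: [-1.1, -0.1, 0.2]
opening: 0.003
grip_force: 0.0
```

```bash
python3 - <<'E'
from h import *
to(*(np.array([-30,-175])+130*U+38*L),70,-.605);print(env.state()['joints'].round(2))
E
```

```text
at jig [-115.3  -67.5] [455.7 -70.6 138.8] shift [-0.007 -0.006  0.275] turn [-0.0004 -0.0013  0.0022] F [-1.1 -0.1  0.2] op 0.0
[-0.3   0.4   2.05  0.    0.69 -1.19]
```

```bash
cat >> h.py <<'E'
def arc(ths,side,yawf,r=130,off=None):
    s=env.state();P=s['eef_pos'][:2];R=Ro.from_euler('xyz',s['tcp_rot']);A=jw(-30,-175)
    u0=Ro.from_euler('z',YAW).as_matrix()[:2,:2]@[-.825,.565]
    for th in ths:
        yw=yawf(th);ph=abs(th-(yw+.6));o=(10+12*np.cos(ph)+10*np.sin(ph)) if off is None else off
        M=Ro.from_euler('z',th).as_matrix()[:2,:2];u=M@u0;l=np.array([u[1],-u[0]]) # left
        Q=A+r*u+side*o*l
        T=Ro.from_euler('xyz',[np.pi,0,np.pi+YAW+yw])
        d=R.inv().apply([*(Q-P),0])/250;t=(R.inv()*T).as_rotvec()/np.pi
        print(round(th,2),d.round(3),t.round(4)[2],'|',Q.round(0));P=Q;R=T
E
python3 - <<'E'
from h import *
arc(np.r_[np.linspace(0.13,1.3,10)],1,lambda t:-.605+.5*t)
E
```

```text
0.13 [ 0.003 -0.139  0.   ] -0.0185 | [433. -97.]
0.26 [ 0.003 -0.066 -0.   ] -0.0207 | [ 423. -110.]
0.39 [-0.001 -0.067 -0.   ] -0.0207 | [ 414. -125.]
0.52 [-0.005 -0.067 -0.   ] -0.0207 | [ 408. -140.]
0.65 [-0.009 -0.067 -0.   ] -0.0207 | [ 403. -156.]
0.78 [-0.014 -0.066 -0.   ] -0.0207 | [ 400. -173.]
0.91 [-0.018 -0.065 -0.   ] -0.0207 | [ 400. -190.]
1.04 [-0.022 -0.064 -0.   ] -0.0207 | [ 401. -207.]
1.17 [-0.026 -0.063 -0.   ] -0.0207 | [ 405. -223.]
1.3 [-0.03  -0.061 -0.   ] -0.0207 | [ 411. -239.]
```

Emit:
drive_tool(rows=[[[-0.007,0,0.13,0,0,0,0],[0,0,0.14,0,0,0,0],[0,0,0,0,0,0,0]]])

```text
t: 9.52
eef_pos: [456.2, -74.8, 71.9]
tcp_rot: [-3.14, -0.004, 2.459]
ft_force: [0.5, 0.4, 0.9]
opening: 0.005
grip_force: 0.0
```

Emit:
drive_tool(rows=[[[0.003,-0.06,0,0,0,-0.009,0],[0,-0.065,0,0,0,-0.0095,0],[0.003,-0.066,0,0,0,-0.0207,0],[-0.001,-0.067,0,0,0,-0.0207,0],[-0.005,-0.067,0,0,0,-0.0207,0]]])

```text
t: 10.15
eef_pos: [411.9, -142.3, 74.8]
tcp_rot: [3.141, 0.002, 2.714]
ft_force: [4.4, 2.9, -0.7]
opening: 0.005
grip_force: 2.2
```

```bash
python3 - <<'E'
from h import *
arc(np.r_[np.linspace(0.65,1.3,6)],1,lambda t:-.605+.5*t)
p=shot('scene');print(find(p,'ratchet_grip'))
E
```

```text
0.65 [ 0.01  -0.065 -0.   ] -0.0215 | [ 403. -156.]
0.78 [-0.014 -0.066 -0.   ] -0.0207 | [ 400. -173.]
0.91 [-0.018 -0.065 -0.   ] -0.0207 | [ 400. -190.]
1.04 [-0.022 -0.064 -0.   ] -0.0207 | [ 401. -207.]
1.17 [-0.026 -0.063 -0.   ] -0.0207 | [ 405. -223.]
1.3 [-0.03  -0.061 -0.   ] -0.0207 | [ 411. -239.]
[(0.75, [400.4, -160.8, 65.3])]
```

Emit:
drive_tool(rows=[[[0.01,-0.065,0.012,0,0,-0.0215,0],[-0.014,-0.066,0.01,0,0,-0.0207,0],[-0.018,-0.065,0,0,0,-0.0207,0],[-0.022,-0.064,0,0,0,-0.0207,0],[-0.026,-0.063,0,0,0,-0.0207,0]]])

```text
t: 10.88
eef_pos: [404.8, -222.1, 68.7]
tcp_rot: [3.141, -0.001, 3.04]
ft_force: [1.4, 5.1, 0.1]
opening: 0.001
grip_force: 2.1
```

Emit:
drive_tool(rows=[[[-0.03,-0.061,0,0,0,-0.0207,0],[0,0,0,0,0,0,0]]])

```text
t: 11.12
eef_pos: [410.9, -238.5, 68.5]
tcp_rot: [-3.141, 0.0, 3.102]
ft_force: [-0.7, 2.6, 1.4]
opening: 0.004
grip_force: 0.8
```

```bash
python3 - <<'E'
from h import *
to(-100,-100,150)
arc([1.3],1,lambda t:-.605+.5*t)
p=shot('scene');q=shot('top')
im=cv2.hconcat([cv2.resize(a['color'][150:290,290:420],None,fx=3,fy=4,interpolation=cv2.INTER_CUBIC) for a in(p,q)]);cv2.imwrite('pics/l3.png',im)
for a in (p,q):
    g=find(a,'ratchet_grip');print(g,find(a,'lever_tip'),find(a,'bolt_axis'))
    for _,x in g[:1]:
        d=wj(x)-[-30,-175];print('th',np.arctan2(d[1],d[0])%(2*np.pi)-np.arctan2(.565,-.825))
E
```

```text
at jig [-146.5 -238.4] [ 410.9 -238.5   68.5] shift [-0.208  0.546 -0.326] turn [-0.0001  0.0001  0.0129] F [-0.7  2.6  1.4] op 0.0
1.3 [-0.002 -0.003  0.   ] -0.0014 | [ 411. -239.]
[(0.59, [419.5, -258.7, 70.6])] [(0.21, [418.6, -210.6, -2.9])] [(0.75, [532.5, -180.2, 65.8])]
th 1.2628298810764913
[] [(0.68, [540.6, -13.4, 76.4]), (0.65, [495.2, -322.3, -0.1]), (0.57, [480.4, -196.1, 97.5])] []
```

View pics/l3.png

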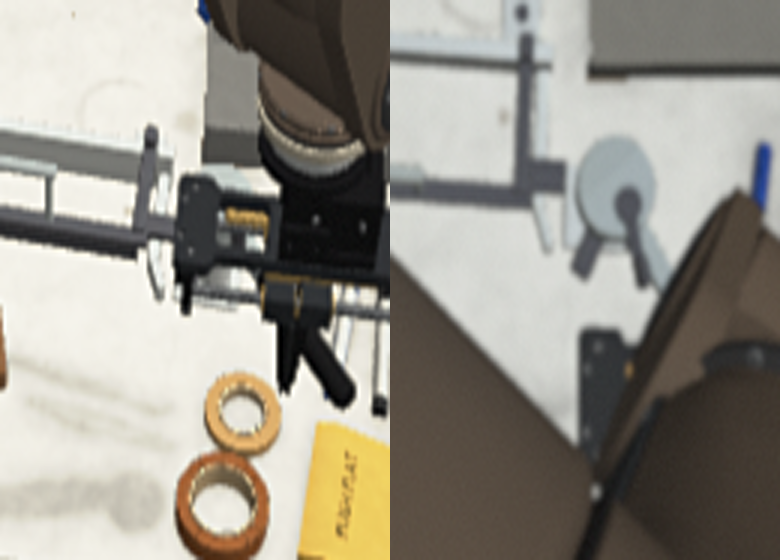

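Handle is at about 1.26, and the dog (right crop (590,260)) is clear of the frame tab. Now the frame.

Emit:
drive_tool(rows=[[[0,0.06,-0.1,0,0,0.0129,0],[0,0.1,-0.2,0,0,0,0],[-0.1,0.2,-0.05,0,0,0,0],[-0.1,0.2,0,0,0,0,0],[-0.1,0.2,0,0,0,0,0]]])

```text
t: 12.15
eef_pos: [500.7, -53.1, 155.9]
tcp_rot: [-3.141, 0.002, 3.063]
ft_force: [1.2, -0.7, 0.6]
opening: 0.005
grip_force: 0.0
```

```bash
python3 - <<'E'
from h import *
to(-68,0,100)
p=shot('scene');print(find(p,'frame_handle'),find(p,'ratchet_grip'),find(p,'block_0'))
P=None
for a in np.r_[0,.06,np.linspace(.2,1.9,10)]:
    f=np.radians(157.7)-a;Q=np.array([51+90*np.cos(f)-13,41+90*np.sin(f)+7])
    if P is not None: print(round(a,2),(-(Q-P)/250).round(3),Q.round(0))
    P=Q
E
```

```text
at jig [-71.9 -46.5] [500.7 -53.1 155.9] shift [-0.015  0.186  0.223] turn [-0.0001  0.0006  0.0005] F [ 1.2 -0.7  0.6] op 0.0
[(0.86, [542.1, -10.3, 72.7]), (0.38, [628.0, -21.5, 38.8])] [(0.96, [416.9, -255.8, 68.2])] [(0.77, [445.9, 117.0, -0.7]), (0.71, [443.6, 12.4, 3.3])]
0.06 [-0.009 -0.02 ] [-43.  87.]
0.2 [-0.025 -0.044] [-37.  98.]
0.39 [-0.043 -0.053] [-26. 111.]
0.58 [-0.052 -0.044] [-13. 122.]
0.77 [-0.059 -0.033] [  2. 130.]
0.96 [-0.064 -0.021] [ 18. 136.]
1.14 [-0.067 -0.009] [ 35. 138.]
1.33 [-0.068  0.004] [ 52. 137.]
1.52 [-0.066  0.017] [ 68. 133.]
1.71 [-0.062  0.029] [ 83. 126.]
1.9 [-0.055  0.04 ] [ 97. 116.]
```

Emit:
drive_tool(rows=[[[-0.015,0.186,0,0,0,0,0],[0,0,0.15,0,0,0,0],[0,0,0.145,0,0,0,0],[-0.06,0,0,0,0,0,0],[-0.036,0,0,0,0,0,0]]])

```text
t: 12.98
eef_pos: [527.0, -11.0, 81.8]
tcp_rot: [3.141, -0.012, 3.063]
ft_force: [-41.6, -4.5, 18.3]
opening: 0.009
grip_force: 21.1
```

Emit:
drive_tool(rows=[[[-0.009,0,-0.02,0,0,0,0],[-0.025,0,-0.044,0,0,0,0],[-0.043,0,-0.053,0,0,0,0],[-0.052,0,-0.044,0,0,0,0]]])

```text
t: 13.48
eef_pos: [561.3, -13.5, 124.3]
tcp_rot: [3.142, -0.004, 3.063]
ft_force: [-8.2, 0.2, 4.9]
opening: 0.001
grip_force: 4.0
```

```bash
python3 - <<'E'
from h import *
to(-13,0,122)
p=shot('scene');print([wj(x[1]).round()for x in find(p,'frame_handle')],find(p,'frame_handle'))
cv2.imwrite('pics/f1.png',cv2.resize(p['color'][130:270,200:400],None,fx=4,fy=4,interpolation=cv2.INTER_CUBIC))
E
```

```text
at jig [-14.6  -2.2] [561.3 -13.5 124.3] shift [-0.006  0.009  0.009] turn [ 0.     -0.0014  0.0004] F [-8.2  0.2  4.9] op 0.0
[array([ 1., -1.])] [(0.69, [576.9, -13.9, 114.5])]
```

View pics/f1.png

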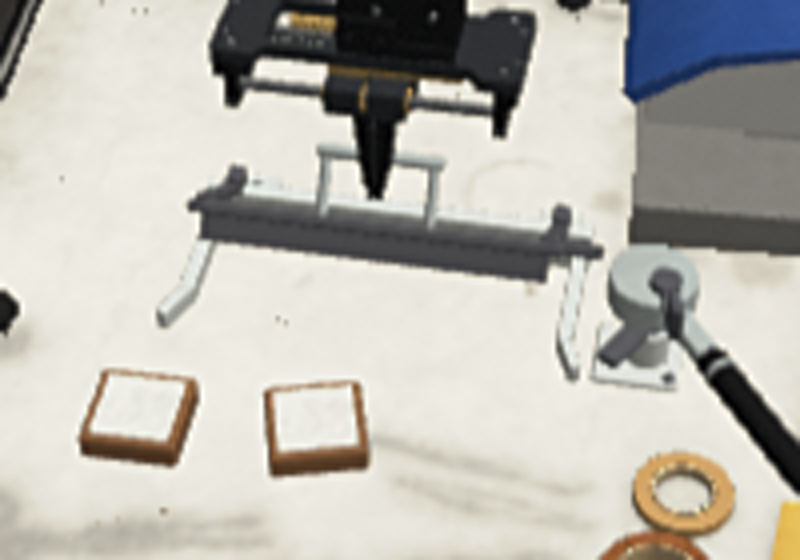

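The frame is tipping up, with the finger in front of the handle bar (380,170). The blocks are unmoved. Continuing.

Emit:
drive_tool(rows=[[[-0.059,0,-0.025,0,0,0,0],[-0.064,0,-0.018,0,0,0,0],[-0.067,0,-0.009,0,0,0,0],[-0.068,0,0.004,0,0,0,0]]])

```text
t: 14.12
eef_pos: [628.2, -18.7, 135.7]
tcp_rot: [-3.141, 0.001, 3.063]
ft_force: [-2.8, 0.3, -3.5]
opening: 0.002
grip_force: 1.8
```

Emit:
drive_tool(rows=[[[-0.066,0,0.017,0,0,0,0],[-0.062,0,0.029,0,0,0,0],[-0.055,0,0.04,0,0,0,0],[0,0,0,0,0,0,0]]])

```text
t: 14.62
eef_pos: [671.2, -21.5, 111.0]
tcp_rot: [3.141, -0.007, 3.064]
ft_force: [-11.0, -0.7, 0.2]
opening: 0.004
grip_force: 5.8
```

```bash
python3 - <<'E'
from h import *
to(97,0,116)
p=shot('scene');h=find(p,'frame_handle');print([wj(x[1]).round()for x in h],h)
E
```

```text
at jig [95.6 -1.3] [671.2 -21.5 111. ] shift [-0.006  0.005 -0.02 ] turn [ 0.0001 -0.0022  0.0007] F [-11.   -0.7   0.2] op 0.0
[array([110.,  -4.]), array([-138.,  123.]), array([1., 3.])] [(0.79, [685.6, -25.0, 105.0]), (0.62, [448.6, 120.8, -2.0]), (0.58, [577.0, -9.9, -5.0])]
```

Emit:
drive_tool(rows=[[[0,0,-0.2,0,0,0,0],[0,0,-0.2,0,0,0,0],[0.1,0,0,0,0,0,0],[0.25,0,0,0,0,0,0],[0.25,0,0,0,0,0,0]]])

```text
t: 15.35
eef_pos: [522.5, -9.8, 212.3]
tcp_rot: [3.141, 0.001, 3.064]
ft_force: [-0.9, -0.5, 0.1]
opening: 0.004
grip_force: 0.0
```

```bash
python3 - <<'E'
from h import *
p=shot('scene');q=shot('top')
for z in range(0,160,20): print(z,ray(p,201,209,z)[:2],ray(q,183,213,z)[:2],'box end',ray(q,129,195,z)[:2])
h=find(p,'frame_handle');print(h)
for a in(p,q): print([(x[0],wj(x[1]).round()) for x in find(a,'block_0')])
im=cv2.hconcat([cv2.resize(a['color'][y:y+110,x:x+200],None,fx=2,fy=2,interpolation=cv2.INTER_CUBIC) for a,x,y in((p,110,160),(q,110,160))]);
im2=cv2.hconcat([cv2.resize(a['color'][y:y+110,x:x+200],None,fx=2,fy=2,interpolation=cv2.INTER_CUBIC) for a,x,y in((p,220,130),(q,220,130))]);cv2.imwrite('pics/b1.png',cv2.vconcat([im,im2]))
E
```

```text
0 [530.3 227.5] [515.2 218.2] box end [559.6 342.5]
20 [510.9 219.5] [512.3 211.9] box end [555.7 333.7]
40 [491.6 211.6] [509.4 205.6] box end [551.9 324.9]
60 [472.2 203.7] [506.4 199.4] box end [548.1 316. ]
80 [452.8 195.8] [503.5 193.1] box end [544.2 307.2]
100 [433.5 187.9] [500.6 186.8] box end [540.4 298.4]
120 [414.1 180. ] [497.7 180.5] box end [536.6 289.6]
140 [394.7 172.1] [494.7 174.2] box end [532.7 280.7]
[(0.71, [685.8, -25.2, 105.9])]
[(0.68, array([-131.,   14.])), (0.55, array([-140.,  116.])), (0.34, array([53., -1.]))]
[(0.34, array([ -57., -318.])), (0.23, array([-136., -255.]))]
```

View pics/b1.png

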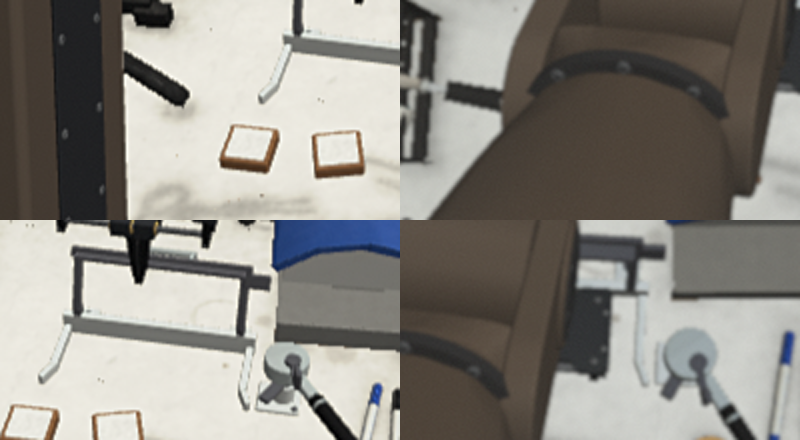

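The frame is up (crop (160,260)), the two blocks are still in place, and the press knob end is at (185,97) upper left. Both blocks are too close in to get behind, so I straddle the right block, drag it part way along the bench, and then push.

```bash
python3 - <<'E'
from h import *
to(-132,14,80,.28);to(-132,14,25,.28)
E
```

```text
at jig [-51.2  -1.7] [524.9 -10.1 213.1] shift [0.325 0.063 0.531] turn [-0.0001  0.0008 -0.0885] F [ 0.5  0.2 -0. ] op 0.0
at jig [-51.2  -1.7] [524.9 -10.1 213.1] shift [0.325 0.063 0.751] turn [-0.0001  0.0008 -0.0885] F [ 0.5  0.2 -0. ] op 0.0
```

Emit:
drive_tool(rows=[[[0.16,0.03,0.1,0,0,0,1],[0.165,0.033,0.1,0,0,0,1],[0,0,0.16,0,0,-0.045,1],[0,0,0.16,0,0,-0.0435,1],[0,0,0,0,0,0,1]]])

```text
t: 16.23
eef_pos: [444.1, 12.1, 80.4]
tcp_rot: [3.14, -0.004, -2.942]
ft_force: [-0.2, -0.6, -0.1]
opening: 0.477
grip_force: 0.0
```

```bash
python3 - <<'E'
from h import *
to(-132,14,25,.28)
p=shot('scene');q=shot('top')
for a in(p,q): print([(x[0],wj(x[1]).round()) for x in find(a,'block_0')])
E
```

```text
at jig [-133.4   14. ] [444.1  12.1  80.4] shift [-0.006 -0.002  0.222] turn [ 0.0004 -0.0011 -0.0003] F [-0.2 -0.6 -0.1] op 0.48
[(0.9, array([-138.,  122.])), (0.6, array([-134.,   16.]))]
[(0.25, array([111.,  -5.]))]
```

Emit:
drive_tool(rows=[[[0,0,0,0,0,0,1],[0,0,0,0,0,0,1],[0,0,0,0,0,0,1],[0,0,0,0,0,0,1]]])

```text
t: 16.92
eef_pos: [443.7, 12.2, 82.5]
tcp_rot: [-3.142, 0.0, -2.941]
ft_force: [-1.1, -0.9, -0.2]
opening: 0.993
grip_force: 0.0
```

Emit:
drive_tool(rows=[[[0,0,0.11,0,0,0,1],[0,0,0.11,0,0,0,1],[0,0,0,0,0,0,0.4],[0,0,0,0,0,0,0.4],[0,0,0,0,0,0,0.4]]])

```text
t: 17.55
eef_pos: [444.0, 12.1, 28.2]
tcp_rot: [-3.141, 0.001, -2.941]
ft_force: [0.7, 0.5, -0.1]
opening: 0.743
grip_force: 0.0
```

Emit:
drive_tool(rows=[[[0,0,0,0,0,0,0.4],[0,0,0,0,0,0,0.4]]])

```text
t: 17.8
eef_pos: [443.9, 12.1, 28.0]
tcp_rot: [-3.141, 0.001, -2.941]
ft_force: [-0.8, -0.3, 7.6]
opening: 0.63
grip_force: 29.9
```

```bash
python3 - <<'E'
from h import *
to(-80,5,25,0);print(env.state()['grip_force'])
E
```

```text
at jig [-133.7   14. ] [443.9  12.1  28. ] shift [-0.196 -0.094  0.012] turn [-0.      0.0004  0.0892] F [-0.8 -0.3  7.6] op 0.63
29.938978850841522
```

Emit:
drive_tool(rows=[[[0,0,0,0,0,0.045,0.4],[0,0,0,0,0,0.044,0.4],[-0.08,-0.018,0,0,0,0,0.4],[-0.12,-0.02,0,0,0,0,0.4],[-0.12,-0.018,0,0,0,0,0.4]]])

```text
t: 18.42
eef_pos: [522.6, -8.2, 28.0]
tcp_rot: [3.141, -0.001, 3.062]
ft_force: [-2.1, 0.0, 2.9]
opening: 0.626
grip_force: 30.0
```

Emit:
drive_tool(rows=[[[-0.12,0,0,0,0,0,0.4],[-0.1,0,0,0,0,0,0.4],[-0.05,0,0,0,0,0,0.4],[0,0,0,0,0,0,0.4]]])

```text
t: 18.92
eef_pos: [589.6, -13.5, 27.4]
tcp_rot: [3.141, 0.0, 3.062]
ft_force: [0.7, 0.1, 0.6]
opening: 0.628
grip_force: 30.0
```

```bash
python3 - <<'E'
from h import *
to(14,0,25,0);print(env.state()['grip_force'])
p=shot('scene');q=shot('top')
for a in(p,q): print([(x[0],wj(x[1]).round()) for x in find(a,'block_0')])
E
```

```text
at jig [13.7  0.1] [589.6 -13.5  27.4] shift [-0.001 -0.001  0.01 ] turn [0.0001 0.     0.0001] F [0.7 0.1 0.6] op 0.63
30.000249445438385
[(0.93, array([-137.,  121.])), (0.76, array([13.,  1.]))]
[]
```

Emit:
drive_tool(rows=[[[0,0,0,0,0,0,0.85],[0,0,0,0,0,0,0.85],[0,0,-0.12,0,0,0,1],[0,0,-0.12,0,0,0,1],[0.15,0.12,0,0,0,0,1]]])

```text
t: 19.75
eef_pos: [556.5, 18.4, 89.2]
tcp_rot: [-3.142, 0.005, 3.06]
ft_force: [0.2, 1.5, -0.2]
opening: 0.993
grip_force: 0.0
```

Emit:
drive_tool(rows=[[[0.15,0.12,0,0,0,0,1],[0.15,0.12,0,0,0,0,1],[0.16,0.12,0,0,0,0,1],[0,0,0,0,0,0,1]]])

```text
t: 20.25
eef_pos: [444.6, 119.7, 87.5]
tcp_rot: [-3.141, -0.002, 3.065]
ft_force: [1.0, -0.2, 0.4]
opening: 1.002
grip_force: 0.0
```

```bash
python3 - <<'E'
from h import *
to(-140,120,27,0)
p=shot('scene')
print([(x[0],wj(x[1]).round()) for x in find(p,'block_0')])
cv2.imwrite('pics/b2.png',cv2.resize(p['color'][150:270,200:400],None,fx=4,fy=4,interpolation=cv2.INTER_CUBIC))
E
```

```text
at jig [-141.6  121.3] [444.6 119.7  87.5] shift [-0.007 -0.005  0.242] turn [-0.0001 -0.0005  0.0011] F [ 1.  -0.2  0.4] op 1.0
[(0.91, array([12.,  1.])), (0.78, array([-139.,  122.])), (0.54, array([113.,  -3.]))]
```

View pics/b2.png

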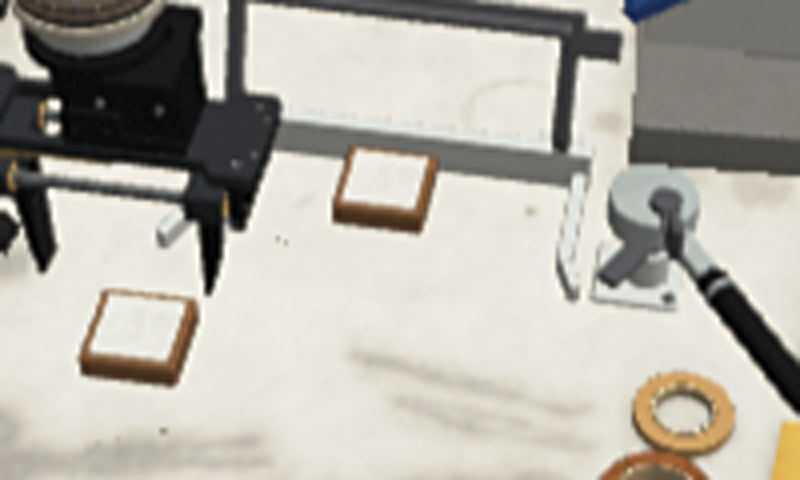

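The right block sits against the fence (385,190), and the left block is under the gripper (140,330). I grip it and drag it.

Emit:
drive_tool(rows=[[[-0.005,-0.003,0.12,0,0,0,1],[0,0,0.12,0,0,0,1],[0,0,0,0,0,0,0.4],[0,0,0,0,0,0,0.4],[0,0,0,0,0,0,0.4]]])

```text
t: 20.98
eef_pos: [448.9, 117.3, 28.3]
tcp_rot: [3.141, 0.002, 3.062]
ft_force: [-0.6, -0.5, -0.3]
opening: 0.74
grip_force: 0.0
```

Emit:
drive_tool(rows=[[[0,0,0,0,0,0,0.4],[0,0,0,0,0,0,0.4]]])

```text
t: 21.22
eef_pos: [448.7, 117.4, 28.1]
tcp_rot: [3.141, 0.002, 3.062]
ft_force: [-0.8, 0.0, 7.7]
opening: 0.631
grip_force: 30.0
```

Emit:
drive_tool(rows=[[[-0.06,-0.04,0,0,0,0,0.4],[-0.1,-0.07,0,0,0,0,0.4],[-0.1,-0.06,0,0,0,0,0.4],[0,0,0,0,0,0,0.4]]])

```text
t: 21.72
eef_pos: [511.9, 69.0, 28.1]
tcp_rot: [3.141, 0.004, 3.061]
ft_force: [3.6, -2.5, 7.8]
opening: 0.627
grip_force: 30.0
```

```bash
python3 - <<'E'
from h import *
to(-75,76,27,0);print(env.state()['grip_force'])
E
```

```text
at jig [-70.4  76.1] [511.9  69.   28.1] shift [ 0.018 -0.     0.004] turn [ 0.0001  0.0014 -0.0002] F [ 3.6 -2.5  7.8] op 0.63
29.9993035197258
```

Emit:
drive_tool(rows=[[[0,0,0,0,0,0,0.95],[0,0,0,0,0,0,0.95],[0,0,-0.12,0,0,0,0.95],[0,0,-0.1,0,0,0,0.35],[0.2,0,0,0,0,0,0.35]]])

```text
t: 22.35
eef_pos: [461.5, 74.1, 83.6]
tcp_rot: [3.141, 0.005, 3.062]
ft_force: [-0.1, 0.0, -0.6]
opening: 0.786
grip_force: 0.0
```

Emit:
drive_tool(rows=[[[0,0,0,0,0,0,0.35],[0,0,0,0,0,0,0.35],[0,0,0.11,0,0,0,0.35],[0,0,0.11,0,0,0,0.35]]])

```text
t: 22.85
eef_pos: [460.9, 73.9, 26.7]
tcp_rot: [3.141, 0.002, 3.062]
ft_force: [0.0, -0.3, -0.9]
opening: 0.38
grip_force: 0.0
```

```bash
python3 - <<'E'
from h import *
to(-27,76,27,0)
p=shot('scene');print([(x[0],wj(x[1]).round()) for x in find(p,'block_0')])
E
```

```text
at jig [-121.7   76.9] [460.9  73.9  26.7] shift [-0.379 -0.004 -0.001] turn [0.0001 0.0005 0.0002] F [ 0.  -0.3 -0.9] op 0.38
[(0.76, array([-75.,  75.])), (0.61, array([10.,  2.]))]
```

Emit:
drive_tool(rows=[[[-0.06,0,0,0,0,0,0.35],[-0.1,0,0,0,0,0,0.35],[-0.1,0,0,0,0,0,0.35],[-0.08,0,0,0,0,0,0.35],[-0.03,0,0,0,0,0,0.35]]])

```text
t: 23.58
eef_pos: [554.0, 66.3, 28.5]
tcp_rot: [3.141, 0.002, 3.062]
ft_force: [-2.2, 0.7, 1.1]
opening: 0.352
grip_force: 0.6
```

```bash
python3 - <<'E'
from h import *
to(-27,76,27,0)
p=shot('scene');print([(x[0],wj(x[1]).round()) for x in find(p,'block_0')])
E
```

```text
at jig [-28.3  76.8] [554.   66.3  28.5] shift [-0.005 -0.003  0.006] turn [0.0001 0.0007 0.0002] F [-2.2  0.7  1.1] op 0.35
[(0.95, array([14., -0.])), (0.5, array([14., 77.]))]
```

Emit:
drive_tool(rows=[[[-0.012,0,0,0,0,0,0.35],[0,0,0,0,0,0,0.35]]])

```text
t: 23.92
eef_pos: [554.2, 66.4, 27.5]
tcp_rot: [3.142, -0.001, 3.062]
ft_force: [-3.6, 1.1, 1.8]
opening: 0.352
grip_force: 1.8
```

Emit:
drive_tool(rows=[[[0.15,0,0,0,0,0,0.35],[0.1,0,-0.2,0,0,0,0],[0,0,-0.25,0,0,0,0],[0,0,-0.1,0,0,0,0],[0,0,0,0,0,0,0]]])

```text
t: 24.55
eef_pos: [493.4, 71.3, 166.7]
tcp_rot: [3.141, 0.005, 3.062]
ft_force: [0.4, -0.1, -0.3]
opening: 0.023
grip_force: 0.0
```

```bash
python3 - <<'E'
from h import *
for i in range(3):
    p=shot('scene');print([(x[0],wj(x[1]).round(),x[1][2]) for x in find(p,'block_0')],find(p,'frame_handle')[:1])
to(125,0,190,0)
cv2.imwrite('pics/b3.png',cv2.resize(p['color'][130:270,200:400],None,fx=4,fy=4,interpolation=cv2.INTER_CUBIC))
E
```

```text
[(0.74, array([8., 2.]), 2.9), (0.59, array([14., 73.]), -0.3)] [(0.92, [689.8, -24.5, 104.4])]
[(0.64, array([19., 77.]), 1.5), (0.63, array([12.,  2.]), 0.9), (0.29, array([ -85., -189.]), 96.7)] [(0.66, [684.7, -24.1, 107.6])]
[(0.7, array([11.,  4.]), 2.1), (0.68, array([19., 76.]), 0.7)] [(0.91, [688.2, -21.5, 104.4])]
at jig [-89.9  76.8] [492.6  71.2 164.2] shift [-0.859 -0.308 -0.104] turn [-0.     -0.0004  0.0002] F [-0.7  0.6  0.2] op 0.0
```

View pics/b3.png

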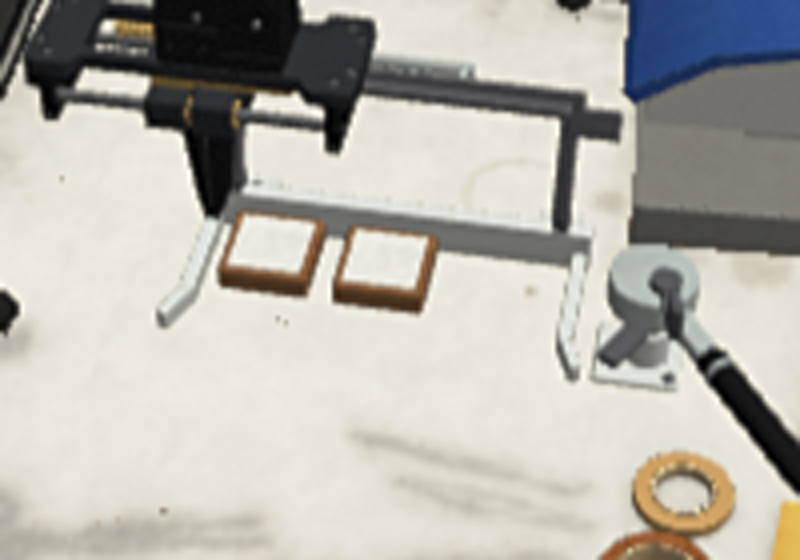

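Both blocks are up against the fence, at (270,250) and (385,265). Now I go behind the frame handle to shut it.

```bash
python3 - <<'E'
from h import *
to(148,0,200)
P=np.array([148,112])
for a in np.r_[1.9,np.linspace(1.75,0,10),-.03]:
    f=np.radians(157.7)-a;Q=np.array([51+90*np.cos(f)+13,41+90*np.sin(f)+7])
    print(round(a,2),(-(Q-P)/250).round(3),Q.round(0));P=Q
E
```

```text
at jig [-89.9  76.8] [492.6  71.2 164.2] shift [-0.951 -0.308 -0.144] turn [-0.     -0.0004  0.0002] F [-0.7  0.6  0.2] op 0.0
1.9 [ 0.099 -0.015] [123. 116.]
1.75 [ 0.043 -0.032] [112. 124.]
1.56 [ 0.062 -0.032] [ 97. 132.]
1.36 [ 0.067 -0.019] [ 80. 137.]
1.17 [ 0.07  -0.006] [ 63. 138.]
0.97 [0.069 0.008] [ 45. 136.]
0.78 [0.067 0.021] [ 29. 131.]
0.58 [0.061 0.034] [ 13. 122.]
0.39 [0.054 0.045] [ -0. 111.]
0.19 [0.044 0.054] [-11.  98.]
0.0 [0.033 0.062] [-19.  82.]
-0.03 [0.004 0.01 ] [-20.  80.]
```

Emit:
drive_tool(rows=[[[0,-0.1,-0.15,0,0,0,0],[-0.2,-0.1,0,0,0,0,0],[-0.22,-0.1,0,0,0,0,0],[-0.24,0,0,0,0,0,0],[-0.24,0,0,0,0,0,0]]])

```text
t: 25.62
eef_pos: [712.8, -22.1, 202.0]
tcp_rot: [3.141, -0.0, 3.061]
ft_force: [-0.2, -0.5, -0.2]
opening: 0.004
grip_force: 0.0
```

```bash
python3 - <<'E'
from h import *
to(148,0,112)
E
```

```text
at jig [137.1   1.4] [712.8 -22.1 202. ] shift [-0.044 -0.006  0.36 ] turn [ 0.     -0.0001 -0.    ] F [-0.2 -0.5 -0.2] op 0.0
```

Emit:
drive_tool(rows=[[[-0.044,-0.006,0,0,0,0,0],[0,0,0.18,0,0,0,0],[0,0,0.18,0,0,0,0],[0.06,0,0,0,0,0,0],[0.039,0,-0.015,0,0,0,0]]])

```text
t: 26.25
eef_pos: [696.4, -21.7, 115.7]
tcp_rot: [3.141, -0.001, 3.062]
ft_force: [2.6, 0.6, -1.0]
opening: 0.008
grip_force: 1.5
```

Emit:
drive_tool(rows=[[[0.043,0,-0.032,0,0,0,0],[0.062,0,-0.032,0,0,0,0],[0.067,0,-0.019,0,0,0,0],[0.07,0,-0.006,0,0,0,0],[0.069,0,0.008,0,0,0,0]]])

```text
t: 26.88
eef_pos: [618.9, -15.5, 138.0]
tcp_rot: [-3.142, 0.002, 3.062]
ft_force: [2.4, 0.2, -1.7]
opening: 0.006
grip_force: 1.0
```

```bash
python3 - <<'E'
from h import *
to(45,0,136)
p=shot('scene');h=find(p,'frame_handle');print([wj(x[1]).round()for x in h],h);print([(x[0],wj(x[1]).round()) for x in find(p,'block_0')])
E
```

```text
at jig [43.   0.4] [618.9 -15.5 138. ] shift [-0.008 -0.002  0.008] turn [-0.      0.0007  0.0002] F [ 2.4  0.2 -1.7] op 0.01
[array([27., -1.]), array([-143., -212.])] [(0.87, [602.7, -15.7, 125.6]), (0.41, [416.8, -212.7, -0.7])]
[(0.95, array([11.,  1.])), (0.93, array([16., 76.])), (0.18, array([26., -1.]))]
```

Emit:
drive_tool(rows=[[[0.06,0,0.025,0,0,0,0],[0.061,0,0.034,0,0,0,0],[0.054,0,0.045,0,0,0,0],[0.044,0,0.054,0,0,0,0],[0.033,0,0.06,0,0,0,0]]])

```text
t: 27.65
eef_pos: [558.6, -10.9, 82.5]
tcp_rot: [-3.141, 0.005, 3.062]
ft_force: [24.9, -0.8, 21.2]
opening: -0.001
grip_force: 12.5
```

Emit:
drive_tool(rows=[[[0,0,0,0,0,0,0],[-0.08,0,-0.05,0,0,0,0],[0,0,-0.15,0,0,0,0],[0.12,0,0,0,0,0,0]]])

```text
t: 28.15
eef_pos: [549.3, -10.2, 134.2]
tcp_rot: [-3.141, 0.006, 3.062]
ft_force: [-0.2, -0.2, -1.0]
opening: 0.003
grip_force: 0.0
```

```bash
python3 - <<'E'
from h import *
to(-32,0,100)
p=shot('scene');h=find(p,'frame_handle');print([wj(x[1]).round()for x in h],h);print([(x[0],wj(x[1]).round()) for x in find(p,'block_0')])
E
```

```text
at jig [-26.8   0.1] [549.3 -10.2 134.2] shift [ 0.022 -0.001  0.137] turn [-0.0001  0.0018  0.0002] F [-0.2 -0.2 -1. ] op 0.0
[array([-33.,  -2.])] [(0.88, [543.4, -11.5, 73.6])]
[(0.68, array([15., 76.])), (0.65, array([13.,  2.]))]
```

Emit:
drive_tool(rows=[[[0.02,0,0.08,0,0,0,0],[0,0,0.05,0,0,0,0],[0,0,0.02,0,0,0,0],[0,0,0,0,0,0,0]]])

```text
t: 28.8
eef_pos: [542.7, -9.5, 97.8]
tcp_rot: [-3.141, 0.002, 3.063]
ft_force: [-17.2, 2.3, 50.2]
opening: 0.007
grip_force: 25.1
```

The frame is shut: the handle is back at (-33,-2), and pressing down met a firm stop. I lift off and re-measure the handle.

Emit:
drive_tool(rows=[[[0,0,-0.1,0,0,0.058,0],[0,0,-0.2,0,0,0.058,0],[0,0,0,0,0,0.058,0],[0,0,0,0,0,0.058,0],[0,0,0,0,0,0.058,0]]])

```text
t: 29.42
eef_pos: [542.7, -9.5, 169.3]
tcp_rot: [3.141, 0.0, 2.145]
ft_force: [-0.4, -0.4, -0.0]
opening: 0.003
grip_force: 0.0
```

```bash
cat >> h.py <<'E'
def pol(th,r,s):
    b=np.arctan2(.565,-.825)+th;u=np.array([np.cos(b),np.sin(b)]);return np.array([-30,-175])+r*u+s*np.array([u[1],-u[0]])
def theta():
    T=[]
    for c in('scene','top','scene'):
        p=shot(c)
        for s,x in find(p,'ratchet_grip',k=1):
            d=wj(x)-[-30,-175];n=np.hypot(*d)
            if abs(n-130)<15: T.append(round(np.arctan2(d[1],d[0])%(2*np.pi)-np.arctan2(.565,-.825),3))
        for s,x in find(p,'lever_tip',k=1): d=wj(x)-[-30,-175];print('lever',s,x,'r',np.hypot(*d).round(),'ang',round(np.arctan2(d[1],d[0])%(2*np.pi)-np.arctan2(.565,-.825),3))
    print('theta',T);return T
E
python3 - <<'E'
from h import *
theta()
p=shot('scene');print(find(p,'frame_handle')[:1],[(x[0],wj(x[1]).round()) for x in find(p,'block_0')])
t=1.25
to(*pol(t,130,-45),160,t-.605-1.571)
E
```

```text
lever 0.54 [479.5, -195.3, 97.5] r 54.0 ang 0.882
lever 0.66 [480.5, -193.8, 96.8] r 52.0 ang 0.858
lever 0.68 [476.7, -196.6, 96.7] r 57.0 ang 0.895
theta [np.float64(1.217), np.float64(1.247), np.float64(1.195)]
[(0.67, [541.0, -10.7, 74.6])] [(0.55, array([17., 75.])), (0.49, array([11.,  3.])), (0.26, array([-33.,  -3.]))]
at jig [-34.2   0.3] [542.   -9.4 169.4] shift [-0.738 -0.939  0.037] turn [ 0.     -0.      0.0052] F [0.3 0.2 0.2] op 0.0
```

Emit:
drive_tool(rows=[[[-0.148,-0.188,0,0,0,0,0],[-0.148,-0.188,0,0,0,0,0],[-0.148,-0.188,0,0,0,0,0],[-0.148,-0.188,0,0,0,0,0],[-0.148,-0.188,0,0,0,0.005,0]]])

```text
t: 30.65
eef_pos: [446.1, -294.8, 169.5]
tcp_rot: [3.141, 0.0, 2.136]
ft_force: [0.3, -0.2, -0.2]
opening: 0.006
grip_force: 0.0
```

```bash
python3 - <<'E'
from h import *
t=1.25
to(*pol(t,130,-45),70,t-.605-1.571)
print(env.state()['joints'].round(2))
print(find(p:=shot('scene'),'heat_tape'),find(p,'marker_0'))
E
```

```text
at jig [-106.9 -291.8] [ 446.1 -294.8  169.5] shift [0.006 0.008 0.398] turn [0.0001 0.0001 0.    ] F [ 0.3 -0.2 -0.2] op 0.01
[-0.71  0.44  1.85  0.    0.85 -1.27]
[(0.61, [418.1, -211.6, -1.8])] [(0.58, [497.5, -324.8, -5.0])]
```

Emit:
drive_tool(rows=[[[0.006,0.008,0.2,0,0,0,0],[0,0,0.198,0,0,0,0],[0,0,0,0,0,0,0]]])

```text
t: 31.18
eef_pos: [447.0, -288.7, 67.6]
tcp_rot: [-3.14, -0.006, 2.137]
ft_force: [0.1, -0.8, 0.3]
opening: 0.003
grip_force: 0.0
```

```bash
python3 - <<'E'
from h import *
arc([1.25,1.15],-1,lambda t:t-.605-1.571,off=20)
E
```

```text
1.25 [ 0.087 -0.009  0.001] 0.0004 | [ 433. -271.]
1.15 [ 0.052 -0.006 -0.   ] 0.0318 | [ 425. -261.]
```

Emit:
drive_tool(rows=[[[0.08,-0.009,0,0,0,0,0],[0.03,-0.003,0,0,0,0.016,0],[0.027,-0.003,0,0,0,0.016,0],[0,0,0,0,0,0,0]]])

```text
t: 31.68
eef_pos: [427.3, -263.3, 71.8]
tcp_rot: [3.141, 0.002, 2.036]
ft_force: [-0.1, 0.5, 0.4]
opening: 0.007
grip_force: 0.0
```

Emit:
drive_tool(rows=[[[-0.08,0,0,0,0,0,0],[-0.05,0,-0.2,0,0,0,0],[0,0,-0.2,0,0,0,0]]])

```text
t: 32.05
eef_pos: [441.7, -293.2, 172.2]
tcp_rot: [3.141, 0.0, 2.036]
ft_force: [-1.0, -0.8, 0.5]
opening: 0.009
grip_force: 0.0
```

```bash
python3 - <<'E'
from h import *
T=theta();t=np.median(T)
to(*pol(t,49,42),165,t-.605-1.571);to(*pol(t,49,42),107,t-.605-1.571)
E
```

```text
lever 0.44 [477.1, -192.8, 98.0] r 56.0 ang 0.829
lever 0.43 [479.3, -192.6, 98.0] r 53.0 ang 0.832
lever 0.43 [477.7, -193.1, 97.1] r 55.0 ang 0.836
theta [np.float64(1.158), np.float64(1.165), np.float64(1.172)]
at jig [-112.3 -289.7] [ 440.9 -292.3  169. ] shift [0.386 0.32  0.016] turn [-0.0002 -0.0005 -0.0049] F [-0.3  0.6 -0.2] op 0.0
at jig [-112.3 -289.7] [ 440.9 -292.3  169. ] shift [0.386 0.32  0.248] turn [-0.0002 -0.0005 -0.0049] F [-0.3  0.6 -0.2] op 0.0
```

Emit:
drive_tool(rows=[[[0.19,0.16,0,0,0,-0.005,0],[0.196,0.16,0.02,0,0,0,0],[0,0,0.12,0,0,0,0],[0,0,0.108,0,0,0,0],[0,0,0,0,0,0,0]]])

```text
t: 33.12
eef_pos: [467.5, -170.6, 106.2]
tcp_rot: [-3.139, -0.004, 2.051]
ft_force: [-0.3, 0.2, -0.2]
opening: 0.002
grip_force: 0.0
```

```bash
python3 - <<'E'
from h import *
t=1.165
to(*pol(t,49,0),107,t-.605-1.571)
E
```

```text
at jig [ -95.5 -166.3] [ 467.5 -170.6  106.2] shift [-0.17   0.008 -0.004] turn [-0.0008 -0.0012  0.0002] F [-0.3  0.2 -0.2] op 0.0
```

Emit:
drive_tool(rows=[[[-0.05,0.008,0,0,0,0,0],[-0.05,0,0,0,0,0,0],[-0.04,0,0,0,0,0,0],[-0.034,0,0,0,0,0,0],[0,0,0,0,0,0,0]]])

```text
t: 33.75
eef_pos: [490.7, -209.8, 108.3]
tcp_rot: [3.141, 0.001, 2.05]
ft_force: [-0.1, -0.6, 0.1]
opening: 0.007
grip_force: 0.0
```

Emit:
drive_tool(rows=[[[0.12,0,0,0,0,0,0],[0.05,0,-0.2,0,0,0,0],[0.1,-0.1,-0.05,0,0,0,0]]])

```text
t: 34.12
eef_pos: [438.1, -160.9, 172.7]
tcp_rot: [3.139, 0.004, 2.052]
ft_force: [0.1, -0.3, 0.5]
opening: 0.005
grip_force: 0.0
```

```bash
python3 - <<'E'
from h import *
T=theta();t=np.median(T)
to(*pol(t,130,-45),170,t-.605-1.571)
E
```

```text
lever 0.53 [497.0, -224.7, 97.3] r 53.0 ang 1.533
lever 0.65 [498.3, -226.4, 97.4] r 54.0 ang 1.572
theta [np.float64(1.326), np.float64(1.328)]
at jig [-126.5 -158.9] [ 437.2 -160.8  169.9] shift [-0.523 -0.19  -0.001] turn [-0.0001 -0.0002 -0.0516] F [ 0.4  0.6 -0.4] op 0.01
```

Emit:
drive_tool(rows=[[[-0.17,-0.06,0,0,0,0,0],[-0.17,-0.06,0,0,0,0,0],[-0.183,-0.07,0,0,0,0,0],[0,0,0,0,0,-0.05,0],[0,0,0.1,0,0,0,0]]])

```text
t: 35.2
eef_pos: [455.6, -299.7, 145.5]
tcp_rot: [3.141, 0.002, 2.209]
ft_force: [-0.2, -0.2, 0.2]
opening: 0.005
grip_force: 0.0
```

```bash
python3 - <<'E'
from h import *
T=theta();t=1.325
to(*pol(t,130,-40),70,t-.605-1.571);p=shot('top');cv2.imwrite('pics/l5.png',cv2.resize(p['color'][150:290,300:450],None,fx=4,fy=4,interpolation=cv2.INTER_CUBIC))
E
```

```text
lever 0.42 [498.2, -221.8, 99.1] r 50.0 ang 1.513
lever 0.51 [500.2, -226.0, 95.8] r 52.0 ang 1.595
lever 0.64 [625.4, -17.8, 40.5] r 191.0 ang -1.4
theta [np.float64(1.328), np.float64(1.381), np.float64(1.324)]
at jig [ -97.5 -294.8] [ 455.3 -298.5  146.1] shift [ 0.02  -0.001  0.304] turn [ 0.0001  0.0003 -0.0009] F [-1.4 -0.8  0.5] op 0.0
```

View pics/l5.png

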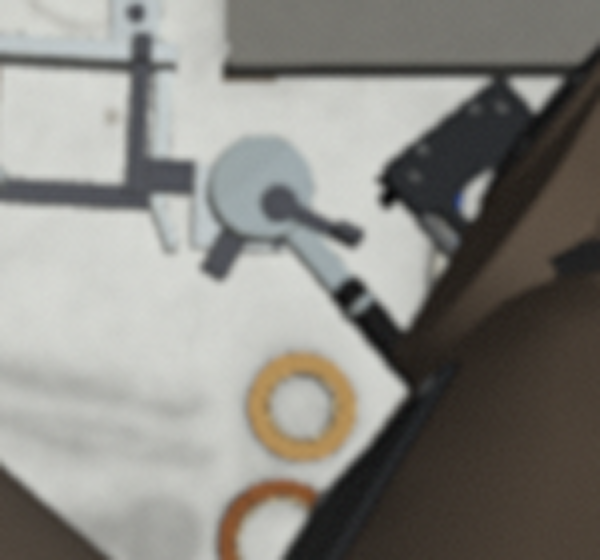

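The lever is on the right of the grip (tip (350,235)), about 0.4 rad off the grip line, which is the tightening stop. Now I swing the handle back.

Emit:
drive_tool(rows=[[[0.015,0,0.15,0,0,0,0],[0,0,0.15,0,0,0,0],[0,0,0,0,0,0,0]]])

```text
t: 36.08
eef_pos: [452.1, -294.8, 69.0]
tcp_rot: [-3.141, -0.004, 2.208]
ft_force: [-0.2, -0.1, 0.5]
opening: 0.004
grip_force: 0.0
```

```bash
python3 - <<'E'
from h import *
arc(np.linspace(1.3,-.1,12),-1,lambda t:t-.605-1.571,off=20)
E
```

```text
1.3 [ 0.093 -0.002  0.   ] 0.0071 | [ 438. -276.]
1.17 [ 0.067 -0.006 -0.   ] 0.0405 | [ 427. -264.]
1.05 [ 0.067 -0.006 -0.   ] 0.0405 | [ 418. -250.]
0.92 [ 0.067 -0.006 -0.   ] 0.0405 | [ 410. -235.]
0.79 [ 0.067 -0.006 -0.   ] 0.0405 | [ 405. -219.]
0.66 [ 0.067 -0.006 -0.   ] 0.0405 | [ 402. -202.]
0.54 [ 0.067 -0.006 -0.   ] 0.0405 | [ 401. -186.]
0.41 [ 0.067 -0.006 -0.   ] 0.0405 | [ 402. -169.]
0.28 [ 0.067 -0.006 -0.   ] 0.0405 | [ 405. -153.]
0.15 [ 0.067 -0.006 -0.   ] 0.0405 | [ 410. -137.]
0.03 [ 0.067 -0.006 -0.   ] 0.0405 | [ 417. -121.]
-0.1 [ 0.067 -0.006 -0.   ] 0.0405 | [ 426. -107.]
```

Emit:
drive_tool(rows=[[[0.085,-0.002,0,0,0,0.007,0],[0.067,-0.006,0,0,0,0.0405,0],[0.067,-0.006,0,0,0,0.0405,0],[0.067,-0.006,0,0,0,0.0405,0],[0.067,-0.006,0,0,0,0.0405,0]]])

```text
t: 36.7
eef_pos: [407.6, -221.3, 72.2]
tcp_rot: [3.139, 0.003, 1.673]
ft_force: [0.5, -3.4, -1.1]
opening: 0.004
grip_force: 2.2
```

```bash
python3 - <<'E'
from h import *
arc(np.linspace(.66,-.1,7),-1,lambda t:t-.605-1.571,off=20);theta()
E
```

```text
0.66 [ 0.08  -0.016 -0.   ] 0.0405 | [ 402. -202.]
0.53 [ 0.066 -0.006 -0.   ] 0.0403 | [ 401. -185.]
0.41 [ 0.066 -0.006 -0.   ] 0.0403 | [ 402. -169.]
0.28 [ 0.066 -0.006 -0.   ] 0.0403 | [ 405. -152.]
0.15 [ 0.066 -0.006 -0.   ] 0.0403 | [ 410. -136.]
0.03 [ 0.066 -0.006 -0.   ] 0.0403 | [ 417. -121.]
-0.1 [ 0.066 -0.006 -0.   ] 0.0403 | [ 426. -107.]
lever 0.59 [479.9, -206.0, 98.6] r 56.0 ang 1.07
lever 0.63 [483.7, -204.1, 101.0] r 52.0 ang 1.064
lever 0.5 [482.0, -204.2, 100.0] r 54.0 ang 1.054
theta [np.float64(0.799), np.float64(0.811)]
```

Driving with about 3.5 N, so the bolt is being turned. Continuing.

Emit:
drive_tool(rows=[[[0.076,-0.014,0,0,0,0.0405,0],[0.066,-0.006,0,0,0,0.0403,0],[0.066,-0.006,0,0,0,0.0403,0],[0.066,-0.006,0,0,0,0.0403,0],[0.066,-0.006,0,0,0,0.0403,0]]])

```text
t: 37.78
eef_pos: [409.8, -137.0, 70.5]
tcp_rot: [3.141, 0.0, 1.039]
ft_force: [0.9, -6.2, 0.9]
opening: 0.003
grip_force: 2.1
```

Emit:
drive_tool(rows=[[[0.06,-0.006,0,0,0,0.037,0],[0,0,0,0,0,0,0]]])

```text
t: 38.02
eef_pos: [415.8, -122.9, 70.4]
tcp_rot: [-3.141, -0.0, 0.929]
ft_force: [-0.6, -1.0, -0.5]
opening: 0.003
grip_force: 0.8
```

```bash
python3 - <<'E'
from h import *
arc(np.linspace(0,-.1,2),-1,lambda t:t-.605-1.571,off=20);theta()
E
```

```text
0.0 [ 0.021 -0.003  0.   ] 0.0139 | [ 418. -118.]
-0.1 [ 0.052 -0.006 -0.   ] 0.0318 | [ 426. -107.]
lever 0.55 [476.6, -168.8, 94.5] r 58.0 ang 0.404
lever 0.62 [481.4, -165.8, 96.6] r 54.0 ang 0.326
lever 0.37 [481.3, -165.5, 95.9] r 54.0 ang 0.322
theta [np.float64(0.043), np.float64(0.052)]
```

Emit:
drive_tool(rows=[[[0.02,-0.003,0,0,0,0.012,0],[0.02,-0.002,0,0,0,0.012,0],[0,0,0,0,0,0,0]]])

```text
t: 38.85
eef_pos: [420.8, -114.6, 70.4]
tcp_rot: [-3.141, -0.0, 0.852]
ft_force: [-1.3, -1.7, -0.2]
opening: 0.005
grip_force: 0.9
```

Emit:
drive_tool(rows=[[[0.02,-0.002,0,0,0,0.012,0],[0.01,0,0,0,0,0.006,0],[0,0,0,0,0,0,0]]])

```text
t: 39.22
eef_pos: [425.2, -108.6, 70.4]
tcp_rot: [-3.141, 0.0, 0.796]
ft_force: [-1.7, -0.7, 0.0]
opening: 0.006
grip_force: 1.1
```

```bash
python3 - <<'E'
from h import *
arc([-.1],-1,lambda t:t-.605-1.571,off=20);theta()
E
```

```text
-0.1 [ 0.005 -0.002  0.   ] 0.0033 | [ 426. -107.]
lever 0.39 [480.2, -159.9, 95.3] r 57.0 ang 0.237
lever 0.62 [483.6, -160.3, 95.2] r 54.0 ang 0.217
lever 0.56 [482.1, -159.1, 98.8] r 56.0 ang 0.21
theta [np.float64(-0.065), np.float64(-0.098)]
```

Emit:
drive_tool(rows=[[[0.02,-0.002,0,0,0,0.012,0],[0.01,0,0,0,0,0.006,0],[0,0,0,0,0,0,0]]])

```text
t: 40.05
eef_pos: [430.4, -103.0, 70.4]
tcp_rot: [-3.141, -0.0, 0.739]
ft_force: [-3.7, 0.1, -0.5]
opening: 0.002
grip_force: 1.3
```

Emit:
drive_tool(rows=[[[0.02,-0.002,0,0,0,0.01,0],[0.01,0,0,0,0,0.005,0],[0,0,0,0,0,0,0]]])

```text
t: 40.42
eef_pos: [435.4, -97.6, 70.4]
tcp_rot: [-3.141, 0.0, 0.692]
ft_force: [-5.1, -0.3, 0.2]
opening: 0.006
grip_force: 2.0
```

```bash
python3 - <<'E'
from h import *
theta()
p=shot('scene');q=shot('top')
im=cv2.hconcat([cv2.resize(a['color'][150:270,290:400],None,fx=3.6,fy=4,interpolation=cv2.INTER_CUBIC) for a in(p,q)]);cv2.imwrite('pics/l6.png',im)
E
```

```text
lever 0.4 [486.2, -154.3, 93.9] r 55.0 ang 0.098
lever 0.65 [486.0, -155.0, 99.4] r 55.0 ang 0.111
lever 0.5 [486.4, -154.2, 96.8] r 55.0 ang 0.094
theta [np.float64(-0.185), np.float64(-0.208)]
```

View pics/l6.png

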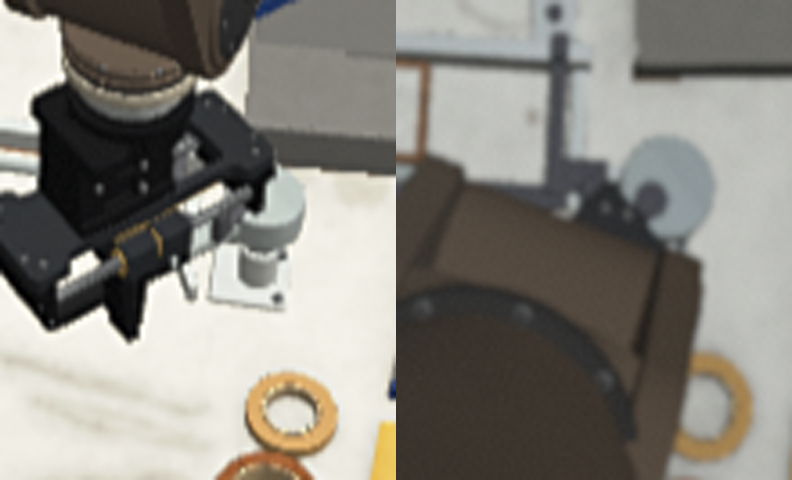

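The handle is at about -0.19 and still turning at about 4-5 N. The dog is no longer visible beside the head (around (600,225)). I continue until it meets a hard stop.

Emit:
drive_tool(rows=[[[0.02,-0.002,0,0,0,0.01,0],[0,0,0,0,0,0,0]]])

```text
t: 41.22
eef_pos: [438.9, -94.1, 70.4]
tcp_rot: [-3.141, 0.0, 0.66]
ft_force: [-6.2, -0.8, 0.8]
opening: 0.004
grip_force: 2.7
```

Emit:
drive_tool(rows=[[[0.016,-0.002,0,0,0,0.008,0],[0,0,0,0,0,0,0]]])

```text
t: 41.48
eef_pos: [441.8, -91.4, 70.4]
tcp_rot: [-3.141, 0.0, 0.635]
ft_force: [-6.2, -3.2, 1.2]
opening: 0.008
grip_force: 3.2
```

```bash
python3 - <<'E'
from h import *
theta();print(env.state()['ft_force'],env.state()['moment'],env.state()['eef_pos'])
E
```

```text
lever 0.51 [487.5, -152.5, 99.6] r 55.0 ang 0.058
lever 0.52 [490.5, -153.7, 95.8] r 52.0 ang 0.043
lever 0.56 [485.7, -153.2, 96.7] r 56.0 ang 0.087
theta [np.float64(-0.271), np.float64(-0.242)]
[-6.00408922 -2.49423356  1.27048451] [-0.48253623  1.12689294  0.02053721] [441.7259323  -91.44626708  70.39333593]
```

Emit:
drive_tool(rows=[[[0.016,-0.002,0,0,0,0.008,0],[0,0,0,0,0,0,0]]])

```text
t: 42.18
eef_pos: [444.7, -88.8, 70.4]
tcp_rot: [-3.141, 0.001, 0.61]
ft_force: [-5.7, -3.7, 0.9]
opening: 0.007
grip_force: 3.8
```

Emit:
drive_tool(rows=[[[0.016,-0.002,0,0,0,0.008,0],[0,0,0,0,0,0,0]]])

```text
t: 42.42
eef_pos: [447.8, -86.2, 70.4]
tcp_rot: [-3.141, 0.001, 0.585]
ft_force: [-6.0, -6.0, 0.4]
opening: 0.004
grip_force: 4.4
```

```bash
python3 - <<'E'
from h import *
theta();print(env.state()['ft_force'],env.state()['eef_pos'])
E
```

```text
lever 0.6 [490.4, -154.5, 97.2] r 51.0 ang 0.056
lever 0.56 [490.2, -148.2, 96.7] r 55.0 ang -0.034
lever 0.48 [574.2, -7.6, -3.1] r 182.0 ang -1.124
theta [np.float64(-0.316), np.float64(-0.316)]
[-6.88531869 -6.01851389  1.05203753] [447.69935345 -86.25054662  70.39769031]
```

Emit:
drive_tool(rows=[[[-0.08,0,0,0,0,0,0],[-0.1,0,-0.15,0,0,0,0],[-0.1,0.15,-0.2,0,0,0,0],[-0.2,0.15,0,0,0,0,0],[-0.2,0,0,0,0,0,0]]])

```text
t: 43.5
eef_pos: [347.4, -242.1, 155.1]
tcp_rot: [3.137, -0.001, 0.584]
ft_force: [-0.8, -0.3, -0.1]
opening: 0.002
grip_force: 0.0
```

```bash
python3 - <<'E'
from h import *
theta();s=env.state();print(s['eef_pos'],s['ft_force'])
p=shot('scene');q=shot('top');print([(x[0],wj(x[1]).round()) for x in find(p,'block_0')],find(p,'frame_handle')[:1],find(p,'heat_tape')[:1],find(p,'marker_0')[:1])
im=cv2.hconcat([cv2.resize(a['color'][150:270,290:400],None,fx=3.6,fy=4,interpolation=cv2.INTER_CUBIC) for a in(p,q)]);cv2.imwrite('pics/l7.png',im)
E
```

```text
lever 0.35 [481.1, -158.5, 96.0] r 57.0 ang 0.208
lever 0.69 [484.9, -155.9, 93.5] r 55.0 ang 0.135
lever 0.52 [479.7, -159.7, 96.7] r 58.0 ang 0.238
theta [np.float64(-0.102), np.float64(-0.132), np.float64(-0.102)]
[ 348.26426865 -238.45808942  154.32962533] [0.03616566 0.14484183 0.55996077]
[(0.81, array([15., 75.])), (0.56, array([13.,  1.]))] [(0.79, [542.0, -12.3, 72.4])] [(0.7, [417.4, -210.9, 2.6])] [(0.63, [495.2, -323.9, -2.1])]
```

View pics/l7.png

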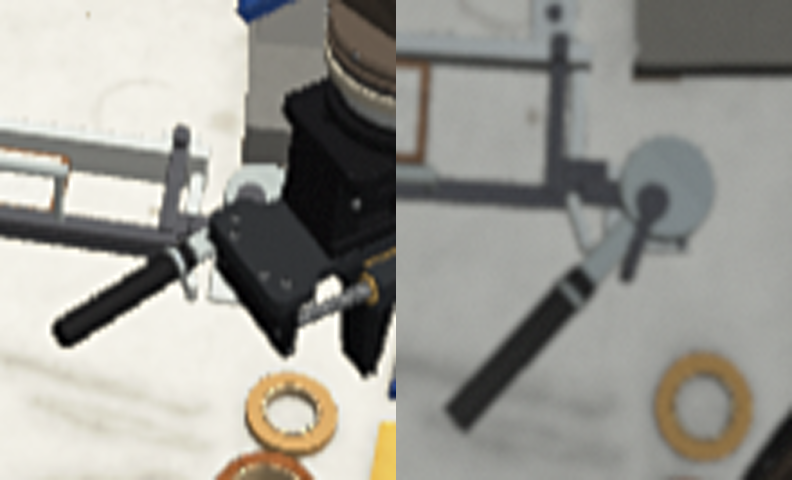

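The handle sprang back from -0.32 to about -0.11, so the bolt had reached its stop. The dog lies over the frame tab (605,190), the lever is on the right (630,270), and the frame is shut over the blocks. The tape and marker haven't moved, and the robot touches nothing.

```bash
python3 -c "
from cell import env
print(env.job_done())"
```

```text
the job is handed in; nothing more can be done
None
```

I handed the job in at about 44 s of the 210 s; no verdict came back. My last camera check showed both blocks (only two were present) flat against the fence, the frame shut, the lever on the tightening side, the bolt at its stop, and the tape and marker unmoved. I moved the blocks mostly by gripping and sliding them along the bench rather than purely pushing, because they lay too close to the robot to get behind.

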